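# Square up a glued box in the corner jig and hold it

### The arm

A 6-joint arm with a two-finger parallel gripper is mounted at the origin on the work surface. World frame = base frame: x ahead of the robot, y to its left, z up, the work surface at z = 0. Lengths are in mm, angles in rad, forces in N, time in s.
With the tool pointing down it reaches from about 375 to 925 mm from the base axis. Payload 5.7 kg.
Tool frame: the origin (TCP) lies on the front face of the gripper's body, between the roots of the fingers; the fingertips stand 80 mm ahead of it and the grasp point (between the pads) lies 61 mm ahead of it; z points along the fingers, y is the line along which they close (so a half turn about z gives the same grasp; the last joint's range is limited). The gripper opens to 88 mm and grips with 3 to 60 N. Pads are 20 mm wide; open, the fingers measure 115 mm over their backs; the gripper's body (75 mm by 178 mm) begins 61 mm behind the grasp point.
Start: joints at [1.026, 0.359, 1.51, -0, 1.272, -0.115], TCP at [250.006, 545.407, 302.623] pointing down, gripper open.
Joint ranges: [-2.97, 2.97], [-1.01, 2.36], [0.21, 2.38], [-0.96, 4.11], [0.2, 2.71], [-2.98, 2.98]. Speed limits (rad/s): [2.39, 2.39, 3.14, 3.14, 3.14, 3.14].

### API

Orientations are given as a unit quaternion [w, x, y, z].
In Python, from rig import r gives the robot as it stands. The module is installed in compiled form; this text tells all that it offers.
- The arm moves only by the tool jog_arm, never from a script. Its argument "increments" is a list of rows, each a list of 7 numbers: the shift along the tool's x, y, z in cm, then the turn, a rotation vector about the tool's x, y, z in rad, then the finger opening in cm, from 0 to 8.78. In form: [[x, y, z, ax, ay, az, claw], ...]. A call has 1 to 12 rows; each row shifts and turns the commanded pose from where the row before left it, along the tool's axes as they then stand; what a row does not reach is not made up. A row lasts 1/8 s, in which the tool goes at most 62.5 mm and 10.7 degrees, less where a joint would pass 70% of its speed; a pose out of reach is approached as far as the arm can. A call with a gripper value outside its range is refused whole. The fingers move at their own pace and stop on an object; the grip force is fixed at half the most. Time passes only in rows, so rows that do not move let the fingers close. It gives the time, the measured TCP pose, the force, the opening and the grip force at its end, in the units of the state.
- r.get_state(): the state, without advancing time (a new reading comes with each control period).
- r.camera(name): name is "scene" or "top"; returns a dict with "img" (384x512x3 uint8, red, green, blue), "intrinsics" (3x3 intrinsics, pixels), "camera_from_world" (4x4, takes a point from world to camera coordinates). Camera axes: x right, y down, z forward; pixel columns grow to the right and rows downward; lengths in mm; the calibration is good to about 2 mm. A picture is of the moment at which its call begins. There is no depth.
- r.close_job(): hands the job in; it is judged then, once.
The state is a dict: "time_s": time; "q": joint angles; "joint_velocities": joint speeds; "tau": joint torques, N m; "ee_pos": TCP position; "orientation": TCP orientation; "ft_force": force on the tool from outside, world axes, zero at the start; "moment": the same for the moment, N m; "finger_gap": finger opening in mm; "finger_force": force on a finger pad.
Only numpy, scipy, OpenCV 4.12 (cv2) and the standard library are available. Lean on these libraries where they do the work, as an engineer would, in place of code of your own. Each camera call takes 0.05 s, during which the arm holds its last target. There are 200 camera calls.

### The job

Pick up the small freshly glued wooden box and set it flat on the bed of the squaring jig, open side up, with its long side facing the long sprung bar. Press it squarely against the long bar first, and only then slide it along into the corner against the short bar, so that both bars end pushed in about half of their spring travel, neither untouched nor driven to its end. Finish while holding it there, still pressing on both bars while the glue grabs, and leave everything else on the bench where it is.

Things in the scene. Friction and masses are not known exactly. Their poses are not given: they have to be found in the camera images.
- box: The glued box: pale wood open-topped box with red inner floor, 90 mm long (own x) x 54 wide (own y) x 50 tall, walls 6 thick, 0.11 to 0.22 kg; stands open side up on the bench (z = 0) at the start. Origin: centre of its underside. Grip it across the 54 mm width; no sides marked, half a turn makes no difference.
- jig: Squaring jig, fixed: brown wood bed 220 mm (own x) x 170 (y) x 15 thick; origin: centre of its underside. Sprung bars at its +y side (long) and +x side (short), dark fixed rails behind them; bars and rails reach 15 above the bed top, fingers can pass over them; other sides open. Box just touching both bars: its centre at jig x +10, y +8. Room to set it down: x -25, y -22.
- long_bar: Long stop bar: aluminium, 135 mm long (jig x) x 12 x 14 high, axes as the jig. Origin: middle of the inner face (pressed by the box), lower edge; untouched at jig x -22.5, y +35, z 16. Slides only along jig +y when pressed, 10 at most, springs 1.2 N per mm, no preload (half way = 6 N); springs back when let go.
- short_bar: Short stop bar: aluminium, 90 mm long (jig y) x 12 x 14 high, axes as the jig. Origin: middle of the inner face (pressed by the box), lower edge; untouched at jig x +55, y -20, z 16. Slides only along jig +x when pressed, 10 at most, springs 1.2 N per mm, no preload (half way = 6 N); springs back when let go.
- glue: Bystander, leave alone: white squeeze bottle with yellow cap, 48 dia x 130 tall (mm). Origin: centre of its underside.
- tin: Bystander, leave alone: plain metal can, 70 dia x 120 tall (mm). Origin: centre of its underside.
- bowl: Bystander, leave alone: blue ceramic bowl, 120 dia x 50 tall (mm). Origin: centre of its underside.
- wash: Bystander, leave alone: white wash bottle with clear cap, 70 dia x 160 tall (mm). Origin: centre of its underside.
- spatula: Bystander, leave alone: spatula, 170 long, lying flat, handle towards its -x (mm). Origin: middle of the tool's length, at its underside.
- pot: Bystander, leave alone: small white pot, 56 dia x 40 tall (mm). Origin: centre of its underside.
- jar: Bystander, leave alone: amber jar with steel cap, 60 dia x 70 tall (mm). Origin: centre of its underside.
There are look-alikes about, which are no part of the job. Leave any purple look-alike of the box alone.

How it is judged:
By the outcome, as a careful person would: the job done as asked, in the order asked, and still so for the second after the job is handed in, while the arm keeps its last pose, push and grip.
It also fails if it takes over 58 s, if anything falls off the work surface, if the arm or the gripper's body presses on something with over 40 N, if the wrist force passes 120 N, or if a joint passes its speed limit or range.

## Working session

There is one attempt and no reset: what is moved stays moved. The work goes in short steps, Python scripts to look and compute and a tool call to move; the robot and the scene stay as the last step left them, time stands still between calls to the robot, and variables do not carry over. Pictures are saved under pics/ and viewed, at most 10 in all, crops included, and the job is handed in when it is done.

Besides the shell and the picture viewer there is one more tool, called as name(argument=value, ...), one argument or row to a line, values as JSON. jog_arm: Moves the arm, as the interface text tells. Its arguments: {"type":"object","properties":{"increments":{"type":"array","items":{"type":"array","items":{"type":"number"}}}},"required":["increments"]}

```bash
mkdir -p pics
python3 - <<'E'
from rig import r
import cv2,numpy as np
for n in("scene","top"):
    c=r.camera(n);cv2.imwrite(f"pics/{n}0.png",c["img"][:,:,::-1]);np.savez(f"{n}0.npz",**c)
    print(n,c["intrinsics"].tolist(),np.round(c["camera_from_world"],3).tolist())
s=r.get_state();print(s)
E
```

```text
scene [[382.633081792235, 0.0, 251.27117676359575], [0.0, 382.633081792235, 184.5398530394281], [0.0, 0.0, 1.0]] [[0.194, 0.981, -0.021, -43.089], [0.608, -0.137, -0.782, -350.301], [-0.77, 0.139, -0.623, 1647.21], [0.0, 0.0, 0.0, 1.0]]
top [[390.93029245798806, 0.0, 253.40095735678628], [0.0, 390.93029245798806, 191.0956062355975], [0.0, 0.0, 1.0]] [[-0.001, -1.0, -0.023, -65.195], [-0.993, 0.003, -0.114, 626.083], [0.114, 0.023, -0.993, 979.131], [0.0, 0.0, 0.0, 1.0]]
{'time_s': 0.1, 'q': array([ 1.02587638e+00,  3.59457995e-01,  1.51128951e+00, -2.51809134e-05,
        1.27249161e+00, -1.15085390e-01]), 'joint_velocities': array([-0.0009157 , -0.00096272, -0.00094406, -0.00084289, -0.00094456,
       -0.00036856]), 'tau': array([ 2.53165999e-04, -5.16353774e+01, -2.71405792e+01,  6.78056083e-02,
        2.75950239e-02,  1.07673665e-05]), 'ee_pos': array([249.79163666, 545.01197895, 301.89184253]), 'orientation': array([-2.55381841e-04,  2.13262913e-01,  9.76994500e-01, -7.82708405e-04]), 'ft_force': array([-1.19718733, -0.76969514, -0.33270529]), 'moment': array([ 0.06014635, -0.05135236,  0.01858652]), 'finger_force': 0.0, 'finger_gap': 87.7818967472741}
```

View pics/top0.png

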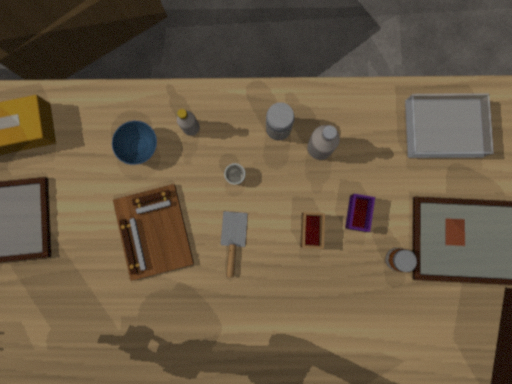

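View pics/scene0.png

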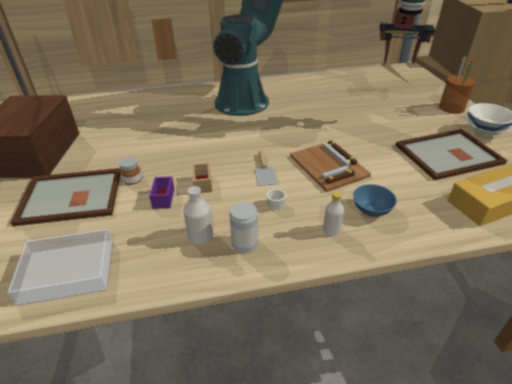

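Candidates: the pale box with red floor at top (313,230) and the purple look-alike at (361,213). The pale wood one fits the description. The jig is at (152,232), with its long bar at (133,245) and its short bar at (152,207). I'll confirm with one enlarged crop.

Run:
```python
import cv2,numpy as np
t=cv2.imread("pics/top0.png")
a=cv2.resize(t[180:285,105:205],None,fx=4,fy=4,interpolation=cv2.INTER_CUBIC)
b=cv2.resize(t[185:260,290:385],None,fx=4,fy=4,interpolation=cv2.INTER_CUBIC)
h=np.zeros((420,780,3),np.uint8);h[:,:400]=a;h[:300,400:780]=b
cv2.imwrite("pics/crop1.png",h)
```

```text
(no output)
```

View pics/crop1.png

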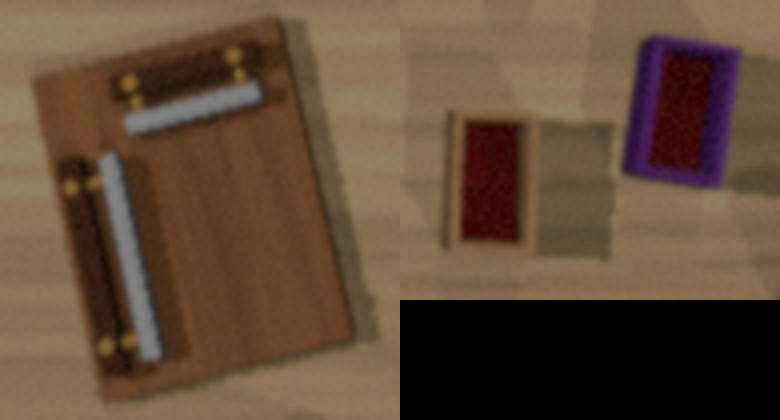

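The crop confirms it: the box is the pale one with the red floor, at crop (492,180) = top (313,230), and the purple one is left alone. Jig bed corners in the crop are (35,78), (280,18), (352,340), (105,400). The bars are grey strips near (130,255) and (193,107).

```bash
cat > h.py <<'E'
import cv2,numpy as np
def ray(c,uv,z):
    K=c["intrinsics"];T=c["camera_from_world"];R=T[:3,:3];C=-R.T@T[:3,3]
    uv=np.atleast_2d(np.array(uv,float))
    d=(R.T@np.linalg.inv(K)@np.c_[uv,np.ones(len(uv))].T).T
    return (C+d*((z-C[2])/d[:,2])[:,None])[:,:2]
def proj(c,P):
    P=np.atleast_2d(np.array(P,float));q=(c["intrinsics"]@(c["camera_from_world"]@np.c_[P,np.ones(len(P))].T)[:3]).T
    return q[:,:2]/q[:,2:]
def rect(p):
    (c,s,a)=cv2.minAreaRect(p.astype(np.float32));return np.round(c,1),np.round(s,1),round(a,2)
E
python3 - <<'E'
from h import *
c=np.load("top0.npz");im=c["img"];T=c["camera_from_world"];print("C",-T[:3,:3].T@T[:3,3])
q=np.array([(35,78),(280,18),(352,340),(105,400)])/4+[105-.375,180-.375]
w=ray(c,q,15);print(w.round(1).tolist(),w.mean(0),np.linalg.norm(np.roll(w,-1,0)-w,axis=1))
for i in range(4):
    d=w[(i+1)%4]-w[i];print(np.arctan2(d[1],d[0]))
hsv=cv2.cvtColor(im,cv2.COLOR_RGB2HSV)
sub=np.zeros(im.shape[:2],bool);sub[180:285,105:205]=1
def comps(m,z,mn):
    n,l,s,ce=cv2.connectedComponentsWithStats(m.astype(np.uint8))
    for i in range(1,n):
        if s[i,4]>mn:
            y,x=np.nonzero(l==i);p=ray(c,np.c_[x,y],z);print("comp",s[i],ce[i].round(1),p.mean(0).round(1),rect(p))
comps(sub&(hsv[...,1]<60)&(hsv[...,2]>110),30,30)
s2=np.zeros_like(sub);s2[200:260,290:340]=1
i=im.astype(int);red=(i[...,0]>1.9*i[...,1])
comps(red&s2,50,50);
for y in (222,230,238): print(im[y,298:330].tolist())
print(im[208:252,313].tolist())
c=np.load("scene0.npz");i=c["img"].astype(int);s3=np.zeros_like(sub);s3[155:200,185:220]=1
cv2.imwrite("pics/crop2.png",cv2.resize(c["img"][155:200,185:220,::-1],None,fx=12,fy=12,interpolation=cv2.INTER_CUBIC))
E
```

```text
C [ 510.16356746  -89.75676481 1042.40344642]
[[608.0, 306.8], [647.7, 143.8], [436.4, 92.1], [397.9, 252.5]] [522.49937785 198.80665428] [167.71806304 217.4988998  164.91928017 217.05257151]
-1.3321676545102819
-2.9014447862181014
1.806583334381426
0.2530490513086378
comp [136 201  33  12 128] [152.2 206.4] [587.3 198.1] (array([587.6, 198.3]), array([10.5, 87.2]), 14.99)
comp [130 219  14  50 193] [136.8 243.8] [490.6 235.4] (array([491.4, 235.7]), array([130.5,  10.3]), 14.72)
comp [305 216  15  29 390] [312.3 229.9] [ 525.3 -215.1] (array([ 525.2, -214.5]), array([35. , 70.8]), 88.86)
[[139, 117, 85], [138, 113, 83], [127, 105, 73], [105, 85, 61], [97, 75, 47], [113, 86, 56], [122, 91, 62], [108, 74, 49], [77, 36, 22], [62, 7, 2], [64, 12, 9], [66, 6, 12], [60, 4, 6], [58, 10, 13], [54, 7, 8], [56, 14, 13], [51, 1, 3], [49, 1, 1], [51, 11, 14], [56, 16, 14], [53, 12, 11], [61, 31, 21], [75, 54, 34], [89, 70, 46], [110, 82, 54], [125, 98, 63], [119, 93, 59], [110, 92, 64], [110, 91, 67], [107, 91, 62], [107, 90, 63], [105, 86, 62]]
[[124, 103, 74], [122, 103, 73], [115, 94, 68], [
[... 755 characters left out ...]
, 65], [111, 90, 63], [103, 86, 61], [99, 84, 60], [101, 85, 61], [102, 87, 64], [98, 81, 57]]
[[134, 114, 84], [130, 108, 75], [133, 112, 82], [134, 111, 78], [132, 107, 73], [126, 98, 63], [107, 82, 53], [76, 54, 33], [55, 17, 9], [54, 4, 13], [54, 12, 5], [54, 11, 7], [58, 13, 10], [54, 9, 3], [56, 14, 13], [51, 9, 2], [54, 12, 11], [53, 10, 8], [56, 12, 7], [61, 10, 6], [58, 2, 2], [59, 4, 6], [61, 8, 11], [67, 21, 16], [62, 11, 8], [58, 2, 2], [61, 2, 3], [60, 2, 7], [61, 2, 2], [59, 2, 3], [61, 9, 5], [62, 14, 11], [62, 9, 10], [61, 14, 13], [61, 5, 8], [65, 17, 15], [65, 26, 10], [88, 57, 37], [110, 83, 52], [122, 94, 60], [119, 96, 65], [127, 107, 76], [127, 107, 77], [128, 108, 76]]
```

View pics/crop2.png

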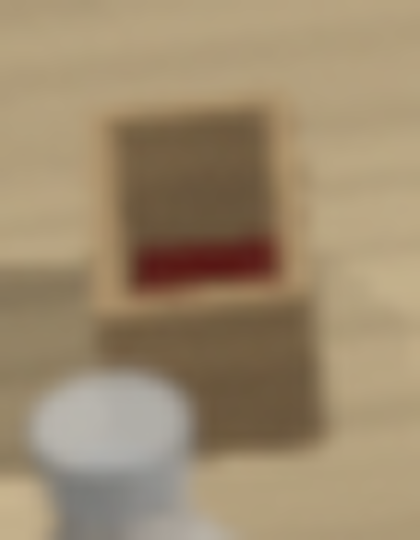

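The scene crop shows the box rim corners at crop (97,110), (290,105), (315,300), (90,310), with the red floor inside. Next I'll refine the box and jig positions using both views.

Run:
```python
from h import *
t=np.load("top0.npz");s=np.load("scene0.npz")
p=ray(s,np.array([(97,110),(290,105),(315,300),(90,310)])/12+[185-.46,155-.46],50);print("box scene",p.round(1).tolist(),p.mean(0))
# top: inner rim left edge col ~305.3, right outer ~323.6 (z50); rows
print("top rim",ray(t,[(304.7,230),(325.0,230),(313,214.5),(313,245.5)],50).round(1).tolist())
for nm,c,(x0,x1,y0,y1) in(("top",t,(105,205,180,285)),("scene",s,(285,375,135,195))):
    im=c["img"];hsv=cv2.cvtColor(im,cv2.COLOR_RGB2HSV)
    m=((hsv[...,1]<70)&(hsv[...,2]>100)).astype(np.uint8);k=np.zeros_like(m);k[y0:y1,x0:x1]=1
    n,l,st,ce=cv2.connectedComponentsWithStats(m*k)
    for i in range(1,n):
        if st[i,4]>40:
            y,x=np.nonzero(l==i);P=ray(c,np.c_[x,y],30);e,v=np.linalg.eigh(np.cov(P.T));d=v[:,1]
            print(nm,"bar",ce[i].round(1),P.mean(0).round(1),"ang",round(float(np.arctan2(d[1],d[0])),3),rect(P))
    b=cv2.inRange(hsv,(0,95,0),(13,255,255))*k
    cn=max(cv2.findContours(b,0,1)[0],key=cv2.contourArea);P=ray(c,cv2.convexHull(cn)[:,0],15);print(nm,"bed",rect(P),cv2.approxPolyDP(cv2.convexHull(cn),4,True)[:,0].tolist())
    print("bed hue",hsv[(y0+y1)//2+3,(x0+x1)//2],"bench",hsv[y0+2,x0+2])
cv2.imwrite("pics/crop3.png",cv2.resize(s["img"][135:195,285:375,::-1],None,fx=8,fy=8,interpolation=cv2.INTER_CUBIC))
```

```text
box scene [[477.8, -239.4], [486.9, -189.1], [572.5, -192.1], [564.2, -247.6]] [ 525.33406253 -217.05243293]
top rim [[525.1, -196.1], [525.1, -247.0], [564.1, -217.6], [486.4, -216.2]]
top bar [152.  206.5] [587.  198.4] ang 1.831 (array([587.1, 197.8]), array([13.1, 89.1]), 14.85)
top bar [136.7 243.9] [490.4 235.4] ang -2.886 (array([491.1, 235.6]), array([134.8,  11.5]), 14.85)
top bed (array([506.2, 159. ]), array([161.6,  99. ]), 15.18) [[147, 212], [181, 218], [189, 264], [173, 268], [151, 249]]
bed hue [ 14 165  99] bench [ 18  98 146]
scene bar [335.8 162. ] [541.4 217. ] ang 2.848 (array([525. , 223.8]), array([ 83.4, 209.4]), 70.49)
scene bar [361.5 186.2] [678.1 245.8] ang 1.906 (array([681.1, 243.5]), array([25. , 90.7]), 18.32)
scene bed (array([601.8, 209.8]), array([ 27. , 108.6]), 13.09) [[354, 173], [330, 183], [325, 179]]
bed hue [ 15 131 142] bench [ 19  77 169]
```

View pics/crop3.png

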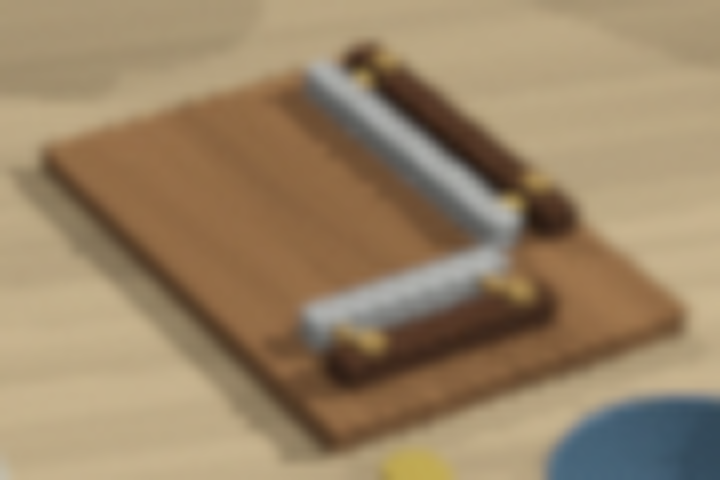

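Run:
```python
from h import *
s=np.load("scene0.npz");t=np.load("top0.npz")
q=np.array([(45,152),(330,440),(685,312)])/8+[285-.44,135-.44]
w=ray(s,q,13);print("scene bed",w.round(1).tolist(), "c",((w[0]+w[2])/2).round(1),"ang",np.arctan2(*(w[1]-w[0])[::-1]).round(3),np.arctan2(-(w[2]-w[1])[0],(w[2]-w[1])[1]).round(3))
# scene bar top-inner edge ends, z=30
a=.257;R=np.array([[np.cos(a),-np.sin(a)],[np.sin(a),np.cos(a)]])
J=np.array([523,200.7])
L=[(-90,35),(45,35),(-90,47),(45,47),(55,-65),(55,25),(67,-65),(67,25)]
P=np.c_[(R@np.array(L).T).T+J,np.full(8,30)]
print("pred crop3",((proj(s,P)-[285-.44,135-.44])*8).round(0).tolist())
print("pred crop1",((proj(t,P)-[105-.375,180-.375])*4).round(0).tolist())
```

```text
scene bed [[438.9, 93.7], [650.6, 145.7], [605.2, 309.9]] c [522.  201.8] ang 0.241 0.27
pred crop3 [[302.0, 70.0], [492.0, 230.0], [325.0, 63.0], [517.0, 222.0], [298.0, 312.0], [487.0, 250.0], [316.0, 329.0], [506.0, 265.0]]
pred crop1 [[162.0, 356.0], [116.0, 153.0], [144.0, 361.0], [98.0, 157.0], [261.0, 99.0], [127.0, 134.0], [257.0, 81.0], [123.0, 116.0]]
```

jog_arm(
  increments=[
    [0, 0, 0, 0, 0, -0.1333, 8.7],
    [0, 0, 0, 0, 0, -0.1333, 8.7],
    [0, 0, 0, 0, 0, -0.1334, 8.7],
    [-1.87, -4.71, 0, 0, 0, 0, 8.7],
    [-1.87, -4.71, 0, 0, 0, 0, 8.7],
    [-1.87, -4.71, 0, 0, 0, 0, 8.7],
    [-1.87, -4.71, 0, 0, 0, 0, 8.7],
    [-1.87, -4.71, 0, 0, 0, 0, 8.7],
    [-1.87, -4.71, 0, 0, 0, 0, 8.7],
    [-1.87, -4.71, 0, 0, 0, 0, 8.7],
    [-1.87, -4.71, 0, 0, 0, 0, 8.7],
  ],
)

```text
time_s: 1.48
ee_pos: [388.4, 162.7, 302.5]
orientation: [-0.0, 0.015, 1.0, -0.0]
ft_force: [0.6, 0.0, 0.4]
finger_gap: 86.6
finger_force: 0.0
```

jog_arm(
  increments=[
    [-1.87, -4.71, 0, 0, 0, 0, 8.7],
    [-1.87, -4.71, 0, 0, 0, 0, 8.7],
    [-1.87, -4.71, 0, 0, 0, 0, 8.7],
    [-1.87, -4.71, 0, 0, 0, 0, 8.7],
    [-1.87, -4.71, 0, 0, 0, 0, 8.7],
    [-1.87, -4.71, 0, 0, 0, 0, 8.7],
    [-1.87, -4.71, 0, 0, 0, 0, 8.7],
    [-1.87, -4.71, 0, 0, 0, 0, 8.7],
    [0, 0, 4, 0, 0, 0, 8.7],
    [0, 0, 4, 0, 0, 0, 8.7],
    [0, 0, 0, 0, 0, 0, 8.7],
    [0, 0, 0, 0, 0, 0, 8.7],
  ],
)

```text
time_s: 2.98
ee_pos: [527.1, -216.9, 223.7]
orientation: [0.0, 0.015, 1.0, -0.0]
ft_force: [0.3, 0.5, 0.2]
finger_gap: 86.6
finger_force: 0.0
```

Run:
```python
from rig import r
s=r.get_state();print(s['ee_pos'],s['orientation'],s['ft_force'],s['q'],s['time_s'])
```

```text
[ 527.1045637  -216.94103657  223.6527534 ] [ 3.61216880e-04  1.47936896e-02  9.99890466e-01 -2.68931463e-04] [0.27015182 0.48289538 0.15457782] [-5.11546090e-01  3.98738539e-01  1.66692764e+00 -1.46158642e-04
  1.07503503e+00 -2.05268448e+00] 2.975
```

jog_arm(
  increments=[
    [0.15, 0, 4, 0, 0, 0, 8.7],
    [0, 0, 4, 0, 0, 0, 8.7],
    [0, 0, 2.5, 0, 0, 0, 8.7],
    [0, 0, 1.2, 0, 0, 0, 8.7],
    [0, 0, 0.7, 0, 0, 0, 8.7],
    [0, 0, 0, 0, 0, 0, 8.7],
    [0, 0, 0, 0, 0, 0, 8.7],
    [0, 0, 0, 0, 0, 0, 8.7],
  ],
)

```text
time_s: 3.98
ee_pos: [525.5, -217.0, 99.4]
orientation: [0.001, 0.015, 1.0, -0.0]
ft_force: [0.1, 0.2, 0.2]
finger_gap: 86.9
finger_force: 0.0
```

jog_arm(
  increments=[
    [0, 0, 0, 0, 0, 0, 6],
    [0, 0, 0, 0, 0, 0, 5],
    [0, 0, 0, 0, 0, 0, 4.5],
    [0, 0, 0, 0, 0, 0, 4.5],
    [0, 0, 0, 0, 0, 0, 4.5],
    [0, 0, 0, 0, 0, 0, 4.5],
    [0, 0, 0, 0, 0, 0, 4.5],
    [0, 0, 0, 0, 0, 0, 4.5],
  ],
)

```text
time_s: 4.97
ee_pos: [525.2, -216.8, 98.7]
orientation: [0.0, 0.015, 1.0, -0.0]
ft_force: [0.1, -1.3, -0.7]
finger_gap: 54.4
finger_force: 29.9
```

jog_arm(
  increments=[
    [0, 0, -1, 0, 0, 0, 4.5],
    [0, 0, -2, 0, 0, 0, 4.5],
    [0, 0, -2, 0, 0, 0, 4.5],
    [0, 0, -2, 0, 0, 0, 4.5],
    [0.11, 1.3, 0, 0, 0, 0, 4.5],
    [0.22, 2.6, 0, 0, 0, 0, 4.5],
    [0.33, 3.9, 0, 0, 0, 0, 4.5],
    [0.33, 3.9, 0, 0, 0, 0, 4.5],
    [0.33, 3.9, 0, 0, 0, 0, 4.5],
    [0.33, 3.9, 0, 0, 0, 0, 4.5],
    [0.33, 3.9, 0, 0, 0, 0, 4.5],
  ],
)

```text
time_s: 6.35
ee_pos: [510.9, 19.8, 167.9]
orientation: [-0.001, 0.015, 1.0, 0.0]
ft_force: [0.2, 0.8, -1.3]
finger_gap: 54.2
finger_force: 29.9
```

jog_arm(
  increments=[
    [0.33, 3.9, 0, 0, 0, 0, 4.5],
    [0.33, 3.9, 0, 0, 0, 0, 4.5],
    [0.33, 3.9, 0, 0, 0, 0, 4.5],
    [0.22, 2.6, 0, 0, 0, 0, 4.5],
    [0.11, 1.3, 0, 0, 0, 0, 4.5],
    [0, 0, 0, 0, 0, -0.095, 4.5],
    [0, 0, 0, 0, 0, -0.096, 4.5],
    [0, 0, 0, 0, 0, -0.096, 4.5],
    [0, 0, 0, 0, 0, 0, 4.5],
    [0, 0, 0, 0, 0, 0, 4.5],
    [0, 0, 0, 0, 0, 0, 4.5],
  ],
)

```text
time_s: 7.72
ee_pos: [503.6, 174.0, 168.5]
orientation: [-0.0, -0.128, 0.992, -0.0]
ft_force: [-0.3, 0.7, -1.2]
finger_gap: 53.5
finger_force: 29.9
```

Run:
```python
from rig import r
import cv2,numpy as np
s=r.get_state();print(s['ee_pos'],s['orientation'],s['ft_force'],s['moment'],s['finger_gap'],s['time_s'])
o=[]
c=r.camera("scene");np.savez("scene1.npz",**c);a=cv2.resize(c["img"][95:205,280:400,::-1],None,fx=3.3,fy=5.4*0+3.3,interpolation=cv2.INTER_CUBIC)
c=r.camera("top");np.savez("top1.npz",**c);b=cv2.resize(c["img"][180:290,100:220,::-1],None,fx=3.3,fy=3.3,interpolation=cv2.INTER_CUBIC)
cv2.imwrite("pics/lift.png",np.hstack([a,b]))
```

```text
[503.62661869 173.96230751 168.5399018 ] [-1.59309958e-04 -1.27651781e-01  9.91819033e-01 -5.53427223e-05] [-0.33140417  0.65206837 -1.2237669 ] [0.01960453 0.02054757 0.00304146] 53.52477047149712 7.725
```

View pics/lift.png

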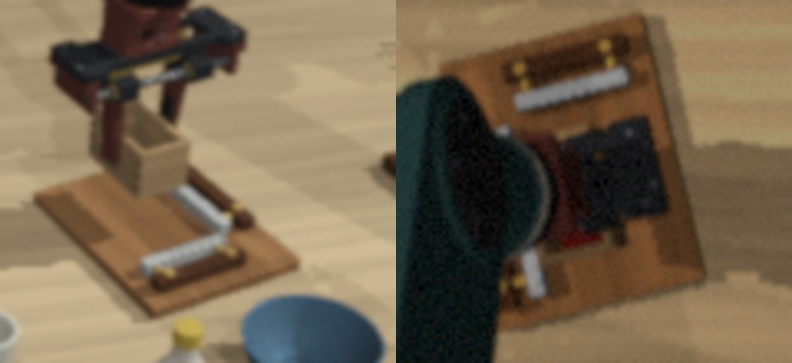

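The picture shows the box held level at left (155,150) above the jig's set-down area, open side up and parallel to the bars. Now I'll lower it.

jog_arm(
  increments=[
    [0, 0, 2, 0, 0, 0, 4.5],
    [0, 0, 1.8, 0, 0, 0, 4.5],
    [0, 0, 0.8, 0, 0, 0, 4.5],
    [0, 0, 0.4, 0, 0, 0, 4.5],
    [0, 0, 0.2, 0, 0, 0, 4.5],
    [0, 0, 0.1, 0, 0, 0, 4.5],
    [0, 0, 0.05, 0, 0, 0, 4.5],
    [0, 0, 0, 0, 0, 0, 4.5],
    [0, 0, 0, 0, 0, 0, 4.5],
  ],
)

```text
time_s: 8.95
ee_pos: [503.8, 174.1, 115.3]
orientation: [0.0, -0.128, 0.992, -0.0]
ft_force: [0.5, 0.2, -1.5]
finger_gap: 53.9
finger_force: 29.9
```

jog_arm(
  increments=[
    [0, 0, 0.05, 0, 0, 0, 4.5],
    [0, 0, 0, 0, 0, 0, 4.5],
    [0, 0, 0, 0, 0, 0, 4.5],
  ],
)

```text
time_s: 9.32
ee_pos: [503.7, 174.1, 114.6]
orientation: [-0.0, -0.128, 0.992, -0.0]
ft_force: [-0.2, -0.4, -2.0]
finger_gap: 53.9
finger_force: 29.9
```

jog_arm(
  increments=[
    [0, 0, 0.05, 0, 0, 0, 4.5],
    [0, 0, 0, 0, 0, 0, 4.5],
    [0, 0, 0, 0, 0, 0, 4.5],
  ],
)

```text
time_s: 9.7
ee_pos: [503.7, 174.0, 114.1]
orientation: [-0.0, -0.128, 0.992, -0.0]
ft_force: [0.5, -0.1, -1.5]
finger_gap: 53.8
finger_force: 29.9
```

jog_arm(
  increments=[
    [0, 0, 0.05, 0, 0, 0, 4.5],
    [0, 0, 0, 0, 0, 0, 4.5],
    [0, 0, 0, 0, 0, 0, 4.5],
  ],
)

```text
time_s: 10.07
ee_pos: [503.8, 174.1, 113.7]
orientation: [0.0, -0.128, 0.992, -0.0]
ft_force: [0.7, 0.1, -1.3]
finger_gap: 53.6
finger_force: 29.9
```

jog_arm(
  increments=[
    [0, 0, 0.05, 0, 0, 0, 4.5],
    [0, 0, 0, 0, 0, 0, 4.5],
    [0, 0, 0, 0, 0, 0, 4.5],
  ],
)

```text
time_s: 10.45
ee_pos: [503.8, 174.0, 113.6]
orientation: [0.0, -0.128, 0.992, -0.0]
ft_force: [-1.2, -0.2, 5.8]
finger_gap: 54.2
finger_force: 29.9
```

jog_arm(
  increments=[
    [0, 0, 0.05, 0, 0, 0, 4.5],
    [0, 0, 0, 0, 0, 0, 4.5],
    [0, 0, 0, 0, 0, 0, 4.5],
  ],
)

```text
time_s: 10.82
ee_pos: [503.8, 174.1, 113.6]
orientation: [0.0, -0.128, 0.992, -0.0]
ft_force: [-2.5, -1.2, 11.1]
finger_gap: 54.0
finger_force: 29.9
```

jog_arm(
  increments=[
    [0, 0.3, -0.06, 0, 0, 0, 4.5],
    [0, 0.5, 0, 0, 0, 0, 4.5],
    [0, 0.5, 0, 0, 0, 0, 4.5],
    [0, 0.5, 0, 0, 0, 0, 4.5],
    [0, 0.3, 0, 0, 0, 0, 4.5],
    [0, 0.2, 0, 0, 0, 0, 4.5],
    [0, 0.1, 0, 0, 0, 0, 4.5],
    [0, 0, 0, 0, 0, 0, 4.5],
  ],
)

```text
time_s: 11.82
ee_pos: [498.4, 197.4, 113.7]
orientation: [0.001, -0.129, 0.992, -0.0]
ft_force: [1.7, -3.7, 5.2]
finger_gap: 53.5
finger_force: 29.9
```

jog_arm(
  increments=[
    [0, 0.1, 0, 0, 0, 0, 4.5],
    [0, 0.1, 0, 0, 0, 0, 4.5],
    [0, 0, 0, 0, 0, 0, 4.5],
  ],
)

```text
time_s: 12.2
ee_pos: [498.0, 199.2, 113.7]
orientation: [0.001, -0.129, 0.992, -0.0]
ft_force: [1.7, -5.0, 5.7]
finger_gap: 53.8
finger_force: 29.9
```

jog_arm(
  increments=[
    [0, 0.1, 0, 0, 0, 0, 4.5],
    [0, 0.1, 0, 0, 0, 0, 4.5],
    [0, 0, 0, 0, 0, 0, 4.5],
  ],
)

```text
time_s: 12.58
ee_pos: [497.5, 201.2, 113.7]
orientation: [0.001, -0.129, 0.992, -0.0]
ft_force: [1.8, -4.1, 6.4]
finger_gap: 54.0
finger_force: 29.9
```

jog_arm(
  increments=[
    [0, 0.1, 0, 0, 0, 0, 4.5],
    [0, 0.1, 0, 0, 0, 0, 4.5],
    [0, 0, 0, 0, 0, 0, 4.5],
  ],
)

```text
time_s: 12.95
ee_pos: [497.0, 202.9, 113.7]
orientation: [0.001, -0.129, 0.992, -0.001]
ft_force: [1.7, -5.8, 6.3]
finger_gap: 54.1
finger_force: 29.9
```

jog_arm(
  increments=[
    [0, 0.1, -0.03, 0, 0, 0, 4.5],
    [0, 0.1, 0, 0, 0, 0, 4.5],
    [0, 0, 0, 0, 0, 0, 4.5],
  ],
)

```text
time_s: 13.32
ee_pos: [496.4, 204.9, 113.7]
orientation: [0.001, -0.129, 0.992, -0.0]
ft_force: [3.4, -4.9, 3.3]
finger_gap: 53.8
finger_force: 29.8
```

```bash
cat > look.py <<'E'
import sys
from rig import r
from h import *
n=sys.argv[1]
s=r.get_state();a=.257;R=np.array([[np.cos(a),-np.sin(a)],[np.sin(a),np.cos(a)]])
print("jig xy",(R.T@(s['ee_pos'][:2]-[523,201.2])).round(2),"F jig",(R.T@s['ft_force'][:2]).round(2),s['ft_force'][2].round(2),s['moment'].round(3),s['time_s'])
c=r.camera("scene");np.savez(f"scene{n}.npz",**c)
t=r.camera("top");np.savez(f"top{n}.npz",**t)
cv2.imwrite(f"pics/look{n}.png",np.hstack([cv2.resize(c["img"][125:200,285:375,::-1],None,fx=5,fy=5,interpolation=cv2.INTER_CUBIC),cv2.resize(t["img"][185:285,115:183,::-1],None,fx=5,fy=3.75,interpolation=cv2.INTER_CUBIC)]))
E
python3 look.py 2
```

```text
jig xy [-24.74  10.36] F jig [ 2.04 -5.58] 3.3 [-0.925 -0.465  0.208] 13.325
```

View pics/look2.png

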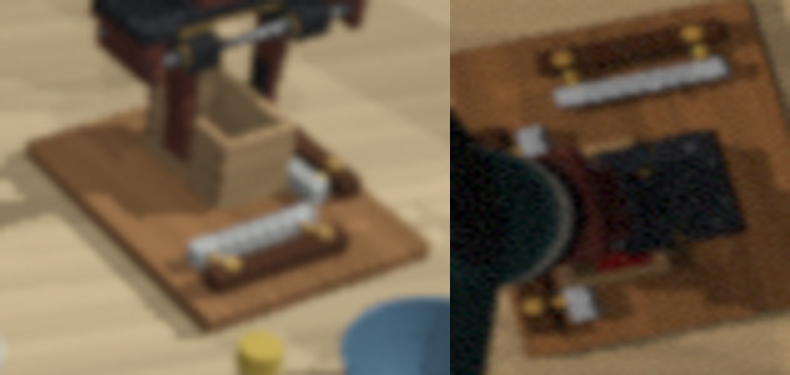

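The box is at the long bar, with the bar ends showing at top-crop (530,140) and (580,303) and the short bar untouched. I'll keep pressing and watch the force and moment.

jog_arm(
  increments=[
    [0, 0.1, 0, 0, 0, 0, 4.5],
    [0, 0.1, 0, 0, 0, 0, 4.5],
    [0, 0.1, 0, 0, 0, 0, 4.5],
    [0, 0, 0, 0, 0, 0, 4.5],
  ],
)

```text
time_s: 13.92
ee_pos: [495.9, 207.3, 113.7]
orientation: [0.001, -0.129, 0.992, -0.001]
ft_force: [2.9, -7.6, 2.9]
finger_gap: 53.9
finger_force: 29.8
```

```bash
python3 look.py 3
python3 - <<'E'
from h import *
for n in (0,2,3):
    for nm,(x0,x1,y0,y1) in (("top",(115,190,195,285)),("scene",(320,375,140,190))):
        c=np.load(f"{nm}{n}.npz");im=c["img"];hsv=cv2.cvtColor(im,cv2.COLOR_RGB2HSV)
        m=((hsv[...,1]<70)&(hsv[...,2]>100)).astype(np.uint8);k=np.zeros_like(m);k[y0:y1,x0:x1]=1
        N,l,st,ce=cv2.connectedComponentsWithStats(m*k)
        a=.257;R=np.array([[np.cos(a),-np.sin(a)],[np.sin(a),np.cos(a)]])
        for i in range(1,N):
            if st[i,4]>12:
                y,x=np.nonzero(l==i);P=(ray(c,np.c_[x,y],30)-[523,201.2])@R
                print(n,nm,st[i].tolist(),"jig mean",P.mean(0).round(1),"x",P[:,0].min().round(0),P[:,0].max().round(0),"y",P[:,1].min().round(0),P[:,1].max().round(0))
E
```

```text
jig xy [-24.67  12.84] F jig [ 0.86 -8.1 ] 2.93 [-1.318 -0.52   0.295] 13.925
0 top [136, 201, 34, 13, 167] jig mean [ 61.2 -19. ] x 55.0 68.0 y -64.0 25.0
0 top [130, 218, 15, 52, 227] jig mean [-22.8  41.4] x -89.0 45.0 y 36.0 47.0
0 scene [323, 141, 27, 37, 295] jig mean [21.8 10.6] x -99.0 78.0 y -70.0 52.0
0 scene [354, 183, 21, 7, 54] jig mean [159.3  12.3] x 151.0 174.0 y -24.0 46.0
2 top [136, 200, 34, 14, 171] jig mean [ 61.2 -20. ] x 55.0 68.0 y -65.0 25.0
2 top [128, 218, 6, 8, 33] jig mean [36.5 44.5] x 28.0 45.0 y 39.0 50.0
2 top [138, 261, 6, 10, 41] jig mean [-78.9  44.9] x -90.0 -67.0 y 39.0 51.0
2 scene [323, 156, 28, 22, 192] jig mean [56.1 -5.7] x 6.0 78.0 y -72.0 55.0
2 scene [354, 183, 21, 7, 51] jig mean [159.5  13.1] x 151.0 174.0 y -24.0 46.0
3 top [136, 200, 34, 13, 171] jig mean [ 61.1 -20.3] x 54.0 68.0 y -65.0 25.0
3 top [127, 219, 6, 8, 33] jig mean [36.1 47.2] x 26.0 46.0 y 41.0 53.0
3 top [137, 262, 6, 9, 38] jig mean [-79.2  47.1] x -90.0 -68.0 y 42.0 52.0
3 scene [323, 156, 28, 23, 196] jig mean [56.  -4.5] x 8.0 78.0 y -72.0 58.0
3 scene [354, 183, 21, 7, 51] jig mean [159.5  13.1] x 151.0 174.0 y -24.0 46.0
```

jog_arm(
  increments=[
    [0, 0, 0, 0, 0, -0.01, 4.5],
    [0, 0, 0, 0, 0, 0, 4.5],
    [0, 0, 0, 0, 0, 0, 4.5],
  ],
)

```text
time_s: 14.4
ee_pos: [496.0, 207.6, 113.7]
orientation: [0.001, -0.134, 0.991, -0.001]
ft_force: [3.7, -6.6, 1.7]
finger_gap: 53.8
finger_force: 29.9
```

```bash
python3 look.py 4; python3 -c "
from rig import r;print(r.get_state()['orientation'])"
```

```text
jig xy [-24.49  13.03] F jig [ 1.89 -7.27] 1.68 [-1.166 -0.57   0.106] 14.4
[ 1.03679782e-03 -1.33640477e-01  9.91029146e-01 -6.15543042e-04]
```

jog_arm(
  increments=[
    [-0.2, 0, 0, 0, 0, 0, 4.5],
    [-0.4, 0, 0, 0, 0, 0, 4.5],
    [-0.4, 0, 0, 0, 0, 0, 4.5],
    [-0.4, 0, 0, 0, 0, 0, 4.5],
    [-0.4, 0, 0, 0, 0, 0, 4.5],
    [-0.4, 0, 0, 0, 0, 0, 4.5],
    [-0.4, 0, 0, 0, 0, 0, 4.5],
    [-0.2, 0, 0, 0, 0, 0, 4.5],
    [-0.1, 0, 0, 0, 0, 0, 4.5],
    [-0.1, 0, 0, 0, 0, 0, 4.5],
    [0, 0, 0, 0, 0, 0, 4.5],
  ],
)

```text
time_s: 15.88
ee_pos: [514.8, 212.8, 112.5]
orientation: [-0.01, -0.134, 0.991, -0.002]
ft_force: [-19.1, -13.4, 22.8]
finger_gap: 53.8
finger_force: 30.0
```

```bash
cat > bars.py <<'E'
import sys
from h import *
for n in sys.argv[1:]:
    c=np.load(f"top{n}.npz");hsv=cv2.cvtColor(c["img"],cv2.COLOR_RGB2HSV)
    m=((hsv[...,1]<70)&(hsv[...,2]>100)).astype(np.uint8);k=np.zeros_like(m);k[195:285,115:190]=1
    N,l,st,ce=cv2.connectedComponentsWithStats(m*k);a=.26;R=np.array([[np.cos(a),-np.sin(a)],[np.sin(a),np.cos(a)]])
    for i in range(1,N):
        if st[i,4]>12:
            y,x=np.nonzero(l==i);P=(ray(c,np.c_[x,y],30)-[523,201.2])@R
            print(n,st[i].tolist(),"jig mean",P.mean(0).round(1),"x",P[:,0].min().round(1),P[:,0].max().round(1),"y",P[:,1].min().round(1),P[:,1].max().round(1))
E
python3 look.py 5; python3 bars.py 0 4 5
```

```text
jig xy [-4.94 13.27] F jig [-21.86  -8.08] 22.8 [-2.074  2.937  0.013] 15.875
0 [136, 201, 34, 13, 167] jig mean [ 61.1 -19.1] x 54.6 67.7 y -64.3 24.8
0 [130, 218, 15, 52, 227] jig mean [-22.7  41.4] x -89.3 45.5 y 35.7 47.2
4 [136, 200, 34, 13, 173] jig mean [ 61.1 -20.7] x 54.2 68.0 y -64.9 24.8
4 [127, 219, 6, 8, 32] jig mean [36.6 47.1] x 27.2 45.7 y 41.4 52.7
4 [137, 261, 6, 10, 41] jig mean [-78.6  47.2] x -89.8 -66.3 y 41.5 52.7
5 [136, 200, 34, 13, 171] jig mean [ 61.1 -20.6] x 54.2 67.7 y -64.9 24.8
5 [135, 255, 7, 16, 66] jig mean [-70.  48.] x -89.8 -49.4 y 42.3 53.5
```

View pics/look5.png

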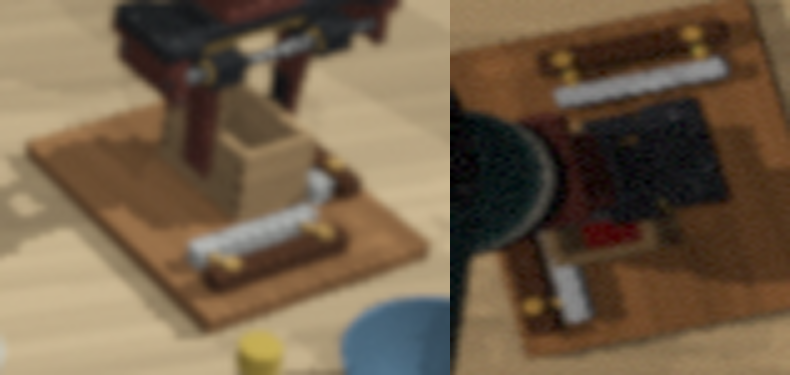

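The jig is still fine and the box is near the corner. However, Fz and Fx have risen to about 22 N, so the box is digging its nose into the bed. I'll relieve it upward.

jog_arm(
  increments=[
    [0, 0, -0.1, 0, 0, 0, 4.5],
    [0, 0, 0, 0, 0, 0, 4.5],
  ],
)

```text
time_s: 16.23
ee_pos: [520.1, 214.2, 113.1]
orientation: [-0.004, -0.133, 0.991, -0.001]
ft_force: [-4.0, -7.0, -1.5]
finger_gap: 53.6
finger_force: 30.0
```

```bash
python3 look.py 6; python3 -c "
from rig import r;s=r.get_state();print(s['orientation'],s['ee_pos'],s['q'],s['tau'])"
```

```text
jig xy [ 0.46 13.28] F jig [-5.68 -5.78] -1.47 [-1.552  0.546 -0.143] 16.225
[-0.0040501  -0.13337885  0.99105599 -0.0013059 ] [520.26833852 214.1989212  113.00364643] [ 0.26860085  0.54388095  1.76633634 -0.00201389  0.83975416 -1.5684021 ] [  3.92454654 -54.92959499 -21.35208607   1.99231245  -1.88008122
  -0.15944196]
```

jog_arm(
  increments=[
    [0, 0, 0, 0, 0, 0, 4.5],
    [0, 0, 0, 0, 0, 0, 4.5],
  ],
)

```text
time_s: 16.58
ee_pos: [520.3, 214.2, 113.0]
orientation: [-0.004, -0.133, 0.991, -0.001]
ft_force: [-3.3, -8.8, 0.0]
finger_gap: 54.1
finger_force: 30.0
```

```bash
python3 look.py 7; python3 bars.py 7; python3 -c "
from rig import r;s=r.get_state();print(s['orientation'],s['ee_pos'])"
```

```text
jig xy [ 0.71 13.27] F jig [-5.44 -7.72] 0.02 [-1.555  0.646 -0.14 ] 16.575
7 [136, 200, 34, 13, 172] jig mean [ 61.2 -20.9] x 54.2 68.0 y -64.9 24.8
7 [135, 253, 7, 18, 76] jig mean [-67.1  47.9] x -89.8 -44.5 y 42.2 53.5
[-0.00407863 -0.13337239  0.99105674 -0.00130368] [520.30723779 214.21852316 113.00094036]
```

View pics/look7.png

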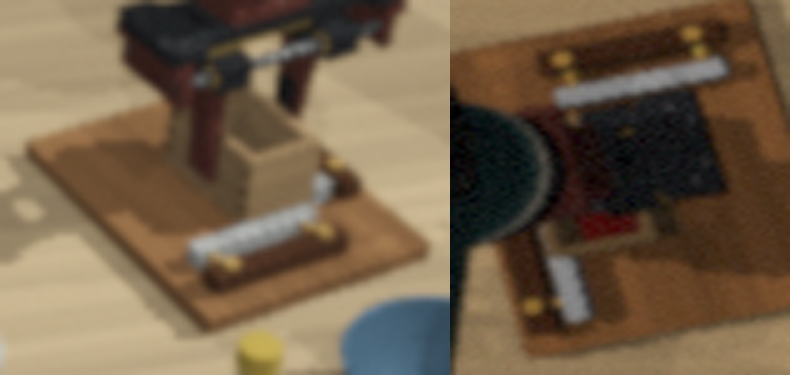

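jog_arm(
  increments=[
    [-0.1, 0, 0, 0, 0, 0, 4.5],
    [-0.1, 0, 0, 0, 0, 0, 4.5],
    [-0.1, 0, 0, 0, 0, 0, 4.5],
    [0, 0, 0, 0, 0, 0, 4.5],
  ],
)

```text
time_s: 17.18
ee_pos: [522.5, 214.8, 112.8]
orientation: [-0.005, -0.133, 0.991, -0.001]
ft_force: [-4.1, -7.1, 0.6]
finger_gap: 53.9
finger_force: 30.0
```

```bash
python3 look.py 8; python3 bars.py 8
```

```text
jig xy [ 2.93 13.31] F jig [-5.82 -5.81] 0.64 [-1.655  1.018 -0.052] 17.175
8 [136, 200, 34, 13, 172] jig mean [ 61.2 -21. ] x 54.2 68.0 y -64.9 24.2
8 [135, 252, 7, 19, 79] jig mean [-66.5  47.9] x -89.8 -42.6 y 42.2 53.5
```

jog_arm(
  increments=[
    [-0.1, 0, -0.02, 0, 0, 0, 4.5],
    [-0.1, 0, 0, 0, 0, 0, 4.5],
    [-0.1, 0, -0.02, 0, 0, 0, 4.5],
    [-0.1, 0, 0, 0, 0, 0, 4.5],
    [0, 0, 0, 0, 0, 0, 4.5],
  ],
)

```text
time_s: 17.9
ee_pos: [527.1, 216.0, 113.1]
orientation: [-0.004, -0.133, 0.991, -0.001]
ft_force: [-2.6, -8.5, -1.9]
finger_gap: 53.9
finger_force: 30.0
```

```bash
python3 look.py 9; python3 bars.py 9; python3 -c "
from rig import r;s=r.get_state();print(s['orientation'],s['ee_pos'])"
```

```text
jig xy [ 7.69 13.31] F jig [-4.69 -7.55] -1.95 [-1.584  0.57  -0.136] 17.9
9 [136, 200, 34, 13, 143] jig mean [ 62.2 -21.1] x 54.7 68.2 y -64.9 23.1
9 [134, 250, 8, 21, 90] jig mean [-63.6  47.8] x -89.8 -38.3 y 42.0 53.5
[-0.00416848 -0.13340488  0.99105191 -0.00136817] [527.04343574 216.01169563 113.14332003]
```

jog_arm(
  increments=[
    [-0.1, 0, 0, 0, 0, 0, 4.5],
    [-0.1, 0, 0, 0, 0, 0, 4.5],
    [-0.1, 0, 0, 0, 0, 0, 4.5],
    [-0.1, 0, 0, 0, 0, 0, 4.5],
    [0, 0, 0, 0, 0, 0, 4.5],
  ],
)

```text
time_s: 18.62
ee_pos: [530.9, 217.1, 113.1]
orientation: [-0.004, -0.133, 0.991, -0.001]
ft_force: [-3.0, -9.0, -1.5]
finger_gap: 53.7
finger_force: 30.0
```

```bash
python3 look.py 10; python3 bars.py 10
```

```text
jig xy [11.69 13.34] F jig [-5.15 -7.98] -1.46 [-1.575  0.516 -0.091] 18.625
10 [160, 200, 10, 6, 38] jig mean [ 61.7 -54.9] x 54.7 67.4 y -64.9 -41.5
10 [137, 204, 17, 8, 45] jig mean [64.2  0.9] x 59.2 67.7 y -23.1 21.7
10 [134, 249, 8, 22, 93] jig mean [-61.9  47.8] x -89.8 -33.8 y 42.2 53.5
```

jog_arm(
  increments=[
    [-0.1, 0, 0, 0, 0, 0, 4.5],
    [-0.1, 0, 0, 0, 0, 0, 4.5],
    [-0.1, 0, 0, 0, 0, 0, 4.5],
    [0, 0, 0, 0, 0, 0, 4.5],
  ],
)

```text
time_s: 19.23
ee_pos: [533.1, 217.7, 113.1]
orientation: [-0.005, -0.133, 0.991, -0.001]
ft_force: [-4.8, -9.1, -0.0]
finger_gap: 53.5
finger_force: 30.0
```

```bash
python3 look.py 11; python3 bars.py 11
```

```text
jig xy [14.   13.37] F jig [-6.93 -7.58] -0.05 [-1.661  0.74  -0.106] 19.225
11 [161, 200, 9, 6, 35] jig mean [ 62.6 -55.8] x 55.9 69.0 y -64.9 -44.6
11 [137, 204, 15, 7, 34] jig mean [66.   2.1] x 61.7 69.0 y -18.0 21.1
11 [134, 248, 8, 23, 99] jig mean [-60.8  47.8] x -89.8 -31.3 y 42.0 53.5
```

jog_arm(
  increments=[
    [-0.1, 0, 0, 0, 0, 0, 4.5],
    [-0.1, 0, -0.02, 0, 0, 0, 4.5],
    [-0.1, 0, 0, 0, 0, 0, 4.5],
    [-0.1, 0, 0, 0, 0, 0, 4.5],
    [0, 0, 0, 0, 0, 0, 4.5],
  ],
)

```text
time_s: 19.95
ee_pos: [535.7, 218.4, 113.0]
orientation: [-0.006, -0.133, 0.991, -0.002]
ft_force: [-7.5, -9.5, 0.5]
finger_gap: 53.9
finger_force: 30.0
```

```bash
python3 look.py 12; python3 bars.py 12;  python3 -c "
from rig import r;s=r.get_state();print(s['orientation'],s['ee_pos'])"
```

```text
jig xy [16.66 13.4 ] F jig [-9.63 -7.29] 0.54 [-1.729  1.156 -0.201] 19.95
12 [162, 199, 8, 6, 32] jig mean [ 65.  -56.3] x 58.6 70.9 y -64.9 -47.8
12 [137, 205, 11, 5, 19] jig mean [68.3 10.1] x 64.3 71.3 y -7.3 20.5
12 [134, 247, 8, 24, 102] jig mean [-59.6  47.7] x -89.8 -28.9 y 42.0 53.5
[-0.00625281 -0.13339774  0.9910414  -0.00169705] [535.70872076 218.37281752 113.02109598]
```

View pics/look12.png

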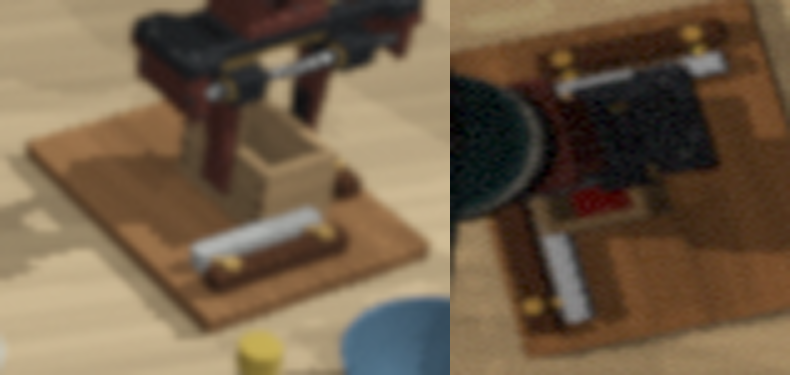

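The box is in the corner, with the short bar pushed to (635,75) and the long bar offset at (565,280) in the top crop. Short bar is about 3.9 mm in and long bar about 6 mm, so I'll trim both towards 5 mm and seat the box lightly on the bed.

jog_arm(
  increments=[
    [-0.1, -0.04, 0, 0, 0, 0, 4.5],
    [-0.08, -0.04, 0, 0, 0, 0, 4.5],
    [0, 0, 0, 0, 0, 0, 4.5],
    [0, 0, 0.03, 0, 0, 0, 4.5],
    [0, 0, 0, 0, 0, 0, 4.5],
    [0, 0, 0, 0, 0, 0, 4.5],
  ],
)

```text
time_s: 20.8
ee_pos: [536.9, 218.4, 112.7]
orientation: [-0.007, -0.133, 0.991, -0.001]
ft_force: [-8.5, -7.6, 2.3]
finger_gap: 53.8
finger_force: 30.0
```

```bash
python3 look.py 13; python3 bars.py 13;  python3 -c "
from rig import r;s=r.get_state();print(s['orientation'],s['ee_pos'],s['joint_velocities'].round(4))"
```

```text
jig xy [17.86 13.12] F jig [-10.18  -5.19] 2.33 [-1.465  1.541 -0.074] 20.8
13 [162, 199, 7, 5, 31] jig mean [ 66.3 -56.3] x 59.1 72.7 y -64.2 -47.8
13 [137, 205, 9, 5, 17] jig mean [69.4 12.5] x 64.3 73.1 y -2.2 20.5
13 [134, 247, 9, 24, 107] jig mean [-59.7  47.4] x -89.8 -28.9 y 41.8 53.5
[-0.00686985 -0.13333956  0.99104567 -0.00136056] [536.91513184 218.44176291 112.74825658] [ 0.0006  0.0009  0.0006 -0.0001 -0.001  -0.0003]
```

Run:
```python
from h import *
a=.26;R=np.array([[np.cos(a),-np.sin(a)],[np.sin(a),np.cos(a)]])
def prof(n,fx,fy,ax):  # weighted centroid of brightness across bar, sampled in jig coords at z=30
    c=np.load(f"top{n}.npz");g=cv2.cvtColor(c["img"],cv2.COLOR_RGB2HSV).astype(np.float32);g=np.clip(g[...,2]*(1-g[...,1]/120),0,None)
    X,Y=np.meshgrid(fx,fy);P=np.c_[(R@np.c_[X.ravel(),Y.ravel()].T).T+[523,201.2],np.full(X.size,30.)]
    uv=proj(c,P).astype(np.float32);v=cv2.remap(g,uv[:,0].reshape(X.shape),uv[:,1].reshape(X.shape),1)
    p=v.mean(ax);u=fy if ax==1 else fx;k=np.clip(p-.35*p.max(),0,None);return (u*k).sum()/k.sum(),(u[p>p.max()/2][[0,-1]])
for n in (0,4,9,12,13):
    print(n,"long",prof(n,np.arange(-84,-42,1.),np.arange(26,62,.5),1),"short",prof(n,np.arange(46,84,.5),np.arange(-63,-50,1.),0),prof(n,np.arange(60,84,.5),np.arange(2,22,1.),0))
```

```text
0 long (np.float64(40.92094599646835), array([34.5, 47. ])) short (np.float64(60.195936029857315), array([53.5, 66.5])) (np.float64(63.0206370026355), array([60., 67.]))
4 long (np.float64(47.025072252417154), array([40.5, 53.5])) short (np.float64(60.25359889272423), array([54. , 66.5])) (np.float64(63.06054759149081), array([60., 67.]))
9 long (np.float64(47.16029983987515), array([40.5, 53.5])) short (np.float64(60.23430069053983), array([53.5, 66.5])) (np.float64(63.02478916016438), array([60., 67.]))
12 long (np.float64(47.13984406715841), array([40.5, 53.5])) short (np.float64(64.0868120465762), array([57.5, 70.5])) (np.float64(67.54416177481261), array([63.5, 71.5]))
13 long (np.float64(47.00839358328194), array([40.5, 53.5])) short (np.float64(65.28587798247293), array([59. , 71.5])) (np.float64(68.66755833613223), array([64.5, 72.5]))
```

jog_arm(
  increments=[
    [0, -0.05, 0, 0, 0, 0, 4.5],
    [0, -0.05, 0, 0, 0, 0, 4.5],
    [0, 0, 0, 0, 0, 0, 4.5],
    [0, 0, 0, 0, 0, 0, 4.5],
    [0, 0, 0, 0, 0, 0, 4.5],
  ],
)

```text
time_s: 21.52
ee_pos: [537.0, 218.0, 112.7]
orientation: [-0.007, -0.133, 0.991, -0.001]
ft_force: [-9.4, -5.8, 2.8]
finger_gap: 53.8
finger_force: 30.0
```

```bash
python3 look.py 14
python3 - <<'E'
from h import *
from rig import r
a=.26;R=np.array([[np.cos(a),-np.sin(a)],[np.sin(a),np.cos(a)]])
def prof(n,fx,fy,ax):
    c=np.load(f"top{n}.npz");g=cv2.cvtColor(c["img"],cv2.COLOR_RGB2HSV).astype(np.float32);g=np.clip(g[...,2]*(1-g[...,1]/120),0,None)
    X,Y=np.meshgrid(fx,fy);P=np.c_[(R@np.c_[X.ravel(),Y.ravel()].T).T+[523,201.2],np.full(X.size,30.)]
    uv=proj(c,P).astype(np.float32);v=cv2.remap(g,uv[:,0].reshape(X.shape),uv[:,1].reshape(X.shape),1)
    p=v.mean(ax);u=fy if ax==1 else fx;k=np.clip(p-.35*p.max(),0,None);return (u*k).sum()/k.sum()
print("long",prof(14,np.arange(-84,-42,1.),np.arange(26,62,.5),1)-40.92,"short",prof(14,np.arange(46,84,.5),np.arange(-63,-50,1.),0)-60.2)
# box rim in scene: predicted px for flat / 3 deg nose-down, edge transition along columns
c=np.load("scene14.npz");g=cv2.cvtColor(c["img"],cv2.COLOR_RGB2GRAY).astype(np.float32)
w=lambda x,y,z:proj(c,[[*(R@[x,y]+[523,201.2]),z]])[0]
for nm,x,y in(("FL",60,-14),("FR",60,40),("RR",-30,40),("RL",-30,-14)):print(nm,w(x,y,65).round(2),"up4.7",w(x,y,69.7).round(2))
p=w(60,13,65)
for d in range(-6,14,1): pass
u=int(round(p[0]));print(u,p.round(1),g[int(p[1])-8:int(p[1])+16,u-1:u+2].mean(1).round(0).tolist(),"from row",int(p[1])-8)
b=w(-30,13,65);u=int(round(b[0]));print(u,b.round(1),g[int(b[1])-8:int(b[1])+12,u-1:u+2].mean(1).round(0).tolist(),"from row",int(b[1])-8)
E
```

```text
jig xy [17.86 12.7 ] F jig [-10.58  -3.19] 2.8 [-0.879  1.813 -0.04 ] 21.525
long 5.730501042512891 short 5.071423689537809
FL [337.86 160.82] up4.7 [338.04 159.57]
FR [351.99 156.21] up4.7 [352.2  154.97]
RR [334.97 142.62] up4.7 [335.13 141.41]
RL [321.31 146.79] up4.7 [321.45 145.57]
345 [345.  158.5] [93.0, 110.0, 104.0, 90.0, 82.0, 85.0, 103.0, 125.0, 126.0, 116.0, 113.0, 115.0, 114.0, 112.0, 107.0, 108.0, 123.0, 151.0, 163.0, 158.0, 135.0, 105.0, 75.0, 60.0] from row 150
328 [328.2 144.7] [47.0, 45.0, 42.0, 36.0, 36.0, 46.0, 60.0, 79.0, 79.0, 55.0, 38.0, 34.0, 35.0, 34.0, 34.0, 35.0, 36.0, 37.0, 37.0, 36.0] from row 136
```

Run:
```python
from h import *
a=.262;R=np.array([[np.cos(a),-np.sin(a)],[np.sin(a),np.cos(a)]])
fx=np.arange(-110,90,1.)
for n,cx,cy in((2,-25,11),(4,-25,13.6),(9,3.5,14),(12,14,14),(14,15,13.6)):
    c=np.load(f"scene{n}.npz");g=c["img"][...,0].astype(np.float32)
    for dy in (-12,-6,0,6,12):
        P=np.array([[*(R@[x,cy+dy]+[523,201.2]),65.] for x in fx]);uv=proj(c,P).astype(np.float32)
        v=cv2.remap(g,uv[:,:1],uv[:,1:],2)[:,0];rel=fx-cx
        pk=[(int(rel[i]),int(v[i])) for i in range(2,len(v)-2) if v[i]==v[i-2:i+3].max() and abs(rel[i])<62 and v[i]>v[max(0,i-8):i+9].min()+15]
        print(n,dy,pk)
```

```text
2 -12 [(-52, 82), (42, 146)]
2 -6 [(-60, 78), (-10, 102), (41, 157)]
2 0 [(-18, 108), (41, 151)]
2 6 [(-22, 107), (41, 157)]
2 12 [(-57, 64), (-29, 99), (42, 152)]
4 -12 [(42, 150)]
4 -6 [(-60, 74), (-9, 97), (42, 155)]
4 0 [(-17, 106), (41, 153)]
4 6 [(-22, 104), (41, 156), (59, 132)]
4 12 [(-55, 75), (-28, 98), (42, 153)]
9 -12 [(-44, 72), (0, 92), (41, 149)]
9 -6 [(-51, 76), (-4, 91), (40, 149)]
9 0 [(-53, 89), (-13, 95), (41, 151)]
9 6 [(-55, 88), (-18, 96), (40, 151), (60, 135)]
9 12 [(-54, 74), (41, 151)]
12 -12 [(-1, 92), (40, 150)]
12 -6 [(-52, 81), (-8, 92), (40, 150)]
12 0 [(-54, 107), (-14, 91), (40, 153)]
12 6 [(-57, 98), (-20, 93), (40, 151), (57, 134)]
12 12 [(-48, 74), (40, 152), (54, 131)]
14 -12 [(-1, 91), (41, 147)]
14 -6 [(-52, 77), (40, 150)]
14 0 [(-52, 90), (41, 149)]
14 6 [(-55, 77), (-20, 93), (40, 150), (58, 133)]
14 12 [(-53, 75), (41, 149), (53, 131)]
```

Run:
```python
from h import *
a=.265;R=np.array([[np.cos(a),-np.sin(a)],[np.sin(a),np.cos(a)]])
fy=np.arange(-16,16,.5)
for side in(24,-24):
  for n,cx,cy in((2,-25,11),(4,-25,13.6),(9,3.5,14),(12,14,14),(14,15,13.6)):
    c=np.load(f"scene{n}.npz");g=c["img"][...,0].astype(np.float32);o=[]
    for dx in range(36,-40,-8):
        v=0
        for e in(-2,0,2):
            P=np.array([[*(R@[cx+dx+e,cy+side+y]+[523,201.2]),65.] for y in fy]);uv=proj(c,P).astype(np.float32)
            v=v+cv2.remap(g,uv[:,:1],uv[:,1:],2)[:,0]/3
        i=int(np.argmax(v[12:-12]))+12;o.append((dx,float(fy[i]),int(v[i]),int(v.min())))
    print(side,n,o)
```

```text
24 2 [(36, 9.5, 184, 128), (28, 9.5, 179, 94), (20, 9.5, 169, 94), (12, 2.5, 148, 94), (4, 1.5, 118, 70), (-4, 1.5, 112, 35), (-12, 3.0, 117, 21), (-20, 8.0, 147, 84), (-28, 9.5, 167, 93), (-36, 9.5, 166, 68)]
24 4 [(36, 9.5, 189, 127), (28, 9.5, 182, 93), (20, 9.5, 173, 93), (12, 2.5, 145, 94), (4, 1.5, 117, 71), (-4, 1.5, 113, 35), (-12, 3.0, 123, 24), (-20, 7.5, 153, 70), (-28, 9.5, 171, 95), (-36, 9.5, 164, 63)]
24 9 [(36, 9.5, 186, 130), (28, 9.5, 184, 95), (20, 9.5, 171, 94), (12, 3.5, 125, 94), (4, 1.5, 112, 53), (-4, 1.5, 112, 24), (-12, 5.0, 131, 27), (-20, 9.5, 165, 93), (-28, 9.5, 170, 74), (-36, 9.5, 123, 38)]
24 12 [(36, 9.5, 185, 137), (28, 9.5, 187, 97), (20, 9.5, 175, 94), (12, 3.0, 143, 95), (4, 2.0, 116, 62), (-4, 1.5, 114, 28), (-12, 4.0, 121, 24), (-20, 9.5, 155, 92), (-28, 9.5, 170, 78), (-36, 9.5, 132, 42)]
24 14 [(36, 9.5, 184, 132), (28, 9.5, 186, 96), (20, 9.5, 174, 93), (12, 3.0, 142, 94), (4, 1.5, 115, 61), (-4, 1.0, 112, 27), (-12, 3.0, 120, 22), (-20, 8.0, 156, 92), (-28, 9.5, 172, 73), (-36, 9.5, 136, 38)]
-24 2 [(36, 3.0, 144, 88), (28, 2.0, 141, 79), (
[... 317 characters left out ...]
0.0, 88, 48), (-28, -10.0, 95, 48), (-36, -10.0, 145, 48)]
-24 9 [(36, 4.0, 144, 88), (28, 3.5, 140, 75), (20, 3.5, 139, 60), (12, 5.0, 126, 52), (4, 7.5, 97, 51), (-4, 9.5, 76, 50), (-12, -10.0, 77, 49), (-20, -10.0, 89, 48), (-28, -10.0, 82, 47), (-36, -10.0, 114, 49)]
-24 12 [(36, 4.0, 145, 89), (28, 3.0, 142, 79), (20, 3.0, 140, 62), (12, 3.5, 134, 53), (4, 7.0, 101, 49), (-4, 9.5, 81, 50), (-12, -10.0, 75, 48), (-20, -10.0, 90, 47), (-28, -10.0, 81, 47), (-36, -10.0, 106, 48)]
-24 14 [(36, 3.0, 146, 88), (28, 2.5, 141, 80), (20, 2.5, 142, 62), (12, 2.5, 136, 53), (4, 6.5, 99, 49), (-4, 9.5, 82, 49), (-12, -10.0, 73, 49), (-20, -10.0, 88, 48), (-28, -10.0, 76, 48), (-36, -10.0, 100, 48)]
```

Both bars sit near half travel: long 5.7 mm, short 5.1 mm. The rim lines match the earlier flat pose, so the box is flat. Handing in.

```bash
python3 -c "
from rig import r;print(r.close_job())"
```

```text
the job is handed in; nothing more can be done
None
```

I handed the job in at about 21.6 s. By the last camera measurements the box is flat on the jig bed, open side up and held in the corner, with the long bar pressed about 5.7 mm (first) and the short bar about 5.1 mm; it jammed briefly during the slide (about 32 N at the wrist) and shifted about 4 mm in the grip, and no judging result came back.

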